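Draw the full pocket tray out of the disc shaker

TASK

One of the shaker's two trays has a disc in every pocket. Push the red handle of that lane's toggle clamp right over, away from the tray, to let the tray go; then hook a fingertip behind the tray's front lip and draw the tray smoothly, without a jerk, all the way out to its stop, and leave it there. Do not grip the handle or the lip between the fingers, and leave the empty tray, its clamp and the things lying about as they are.

Things in the scene. Friction and masses are not known exactly. Their poses are not given: they have to be found in the camera images.
- full_lip (a point): Middle of the top edge of the front lip of the FULL tray (orange board, black plate, a cream disc in each of 48 pockets). Upright bar 10 mm thick (x), 124 mm wide (y), 28 mm tall. Axes: -x is the way the tray is drawn out, roughly towards the robot; y along the lip; z up. In front of it the tray floor goes on 23 mm as a ledge. Deck 46 mm and bench 114 mm below this point.
- full_trough (a point): Middle of the floor of the open finger trough behind the full tray's lip (same axes; moves with the tray). The trough is 55 mm long (x; 27.5 mm from here to the lip's rear face), 124 mm wide, open above; the lip rises 28 mm over its floor, the pocket plate behind it 10 mm. The nest's orange side cheeks start 17.5 mm farther back, 58 mm and more to either side, 33 mm over its floor.
- full_tray (a joint): How far the full tray is drawn out, m: 0 home, 0.140 at its stop. Sliding friction about 2.5 N; it stays where it is left. Until its clamp is open the clamp's rubber foot, standing on the ledge just in front of the lip, 41 mm to the +y side of its middle, blocks it.
- full_grip (a point): Point on the axis of the red grip of the full lane's toggle clamp handle, 65 mm along the handle from its pivot. Round rod, 16 mm across, from 33 mm below to 35 mm above the point; a flat steel lever 12 x 6 mm below. z points along the handle to its tip; x is the tray's x and lies along the hinge. Upright, it is 63 mm above, 15.5 mm to -x and 102 mm to +y of full_lip.
- full_clamp (a joint): Angle of the full lane's clamp handle, rad: 0 upright (clamped), 0.95 right over to the tray's +y side, at its stop (tray free). About 2 N at the grip; stays where it is left. A linkage turns the steel clamp arm 1.3 times as far, from level (foot on the ledge) to nearly upright; it then stands 60 to 95 mm to +y of the lip's middle, its tip under 70 mm above the lip's top.
- empty_lip (a point): The same point as full_lip on the EMPTY tray (same tray, no discs in its black pocket plate) in the other lane, 240 mm to one side. To be left alone.
- empty_tray (a joint): How far the empty tray is out, m: 0 home. To be left alone.
- empty_grip (a point): The same point as full_grip on the red clamp handle of the empty tray's lane, at the +y side of the empty tray. To be left alone.
- bottle_mid (a point): Middle of a clear bottle, 52 mm across and 150 mm tall, standing on the bench to the left of the shaker. To be left alone.
- disc_bin: Middle of the underside of an open blue bin of discs, 120 x 90 x 45 mm, on the bench to the right of the shaker. To be left alone.
- brush: Underside of a hand brush lying on the bench in front of the shaker, 200 mm long (x) and 42 mm wide, 20 mm high. To be left alone.
- hexkey: An L-shaped hex key, 130 x 26 mm of 6 mm rod, lying on the right edge of the deck; its origin is on its underside, at the long arm's middle. To be left alone.

How it is judged:
On the way, in this order (a step that is already met when the one before it is completed fails the run):
1. the full lane's clamp handle is right over (0.85 rad or more) with the tray still home (within 10 mm) (value of joint full_clamp above 0.85 rad and value of joint full_tray below 0.01 m), for 0.1 s.
2. the full tray is drawn out to its stop (130 mm or more of 140 mm) (value of joint full_tray above 0.13 m), for 0.1 s.
At the end, for the whole second after the job is handed in: The full tray is out at its stop (within 10 mm of its 140 mm travel) and at rest, its clamp handle right over (at least 0.85 of 0.95 rad), and the empty tray and its clamp as they were (value of joint full_tray above 0.13 m and velocity of joint full_tray between -0.01 and 0.01 m/s and value of joint full_clamp above 0.85 rad and value of joint empty_tray below 0.005 m and distance of empty_grip from where it was at the start of the episode below 0.01 m); the robot touches nothing.
It fails at once if the full tray's lip or its clamp handle is taken between the fingers ((x of the grasp point in the frame of full_lip between -0.004 and 0.004 m and y of the grasp point in the frame of full_lip between -0.07 and 0.07 m and z of the grasp point in the frame of full_lip between -0.05 and 0.014 m and contact force between the fingers and anything else above 0.5 N) or (x of the grasp point in the frame of full_grip between -0.006 and 0.006 m and y of the grasp point in the frame of full_grip between -0.006 and 0.006 m and z of the grasp point in the frame of full_grip between -0.04 and 0.048 m and contact force between the fingers and anything else above 0.5 N)).
It fails at once if the full tray is jerked: it slides faster than 0.35 m/s (velocity of joint full_tray above 0.35 m/s or velocity of joint full_tray below -0.35 m/s).
It fails at once if the empty tray is moved more than 5 mm, or its clamp handle more than 10 mm (value of joint empty_tray above 0.005 m or distance of empty_grip from where it was at the start of the episode above 0.01 m).
It fails at once if the bottle, the bin, the brush or the hex key is shifted, knocked or lifted more than 15 mm (distance of any of bottle_mid, disc_bin, brush, hexkey from where it was at the start of the episode above 0.015 m).
It also fails if it takes over 48 s, if anything falls off the work surface, if the arm or the gripper's body presses on something with over 40 N, if the wrist force passes 120 N, or if a joint passes its speed limit or range.

ROBOT

A 6-joint arm with a two-finger parallel gripper is mounted at the origin on the work surface. World frame = base frame: x ahead of the robot, y to its left, z up, the work surface at z = 0. Lengths are in m, angles in rad, forces in N, time in s.
With the tool pointing down it reaches from about 0.3 to 1 m from the base axis. Payload 5.1 kg.
Tool frame: the origin (TCP) lies at the very end of the fingers, on their centre line; the grasp point (between the pads) lies 19 mm behind it; z points along the fingers, y is the line along which they close (so a half turn about z gives the same grasp; the last joint's range is limited). The gripper opens to 95 mm and grips with 3 to 60 N. Pads are 20 mm wide; open, the fingers measure 119 mm over their backs; the gripper's body (75 mm by 180 mm) begins 59 mm behind the grasp point.
Start: joints at [-1.325, 0.124, 1.65, -0, 1.367, -0.083], TCP at [0.21, -0.615, 0.215] pointing down, gripper open.
Joint ranges: [-2.61, 2.61], [-1.02, 2.33], [0.03, 2.71], [-1.35, 4.49], [0.32, 2.68], [-2.91, 2.91]. Speed limits (rad/s): [2.57, 2.57, 3.14, 3.14, 3.14, 3.14].

INTERFACE

Orientations are given as a 3x3 rotation matrix whose columns are the frame's x, y, z axes.
In Python, from plant import telemetry, optics, finish_job, search_frame gives the robot as it stands. The module is installed in compiled form; this text tells all that it offers.
- The arm moves only by the tool play_rows, never from a script. Its argument "rows" is a list of rows, each a list of 4 numbers: the shift along the tool's x, y, z as a fraction of full scale, then the turn about the tool's z as a fraction of full scale. A call has 1 to 5 rows; each row is the pose to reach, as a shift and turn from the pose commanded when the call began, along the tool's axes at that moment, turning the shorter way round; what a row does not reach only later rows make up. Full scale, the value 1, is 200 mm for a shift and 2 pi rad for a turn. A row lasts 1/8 s, in which the tool goes at most 62.5 mm and 10.7 degrees, less where a joint would pass 70% of its speed; a pose out of reach is approached as far as the arm can. A call with a number of a shift or a turn outside -1 to 1 is refused whole. A call with a gripper value outside its range is refused whole. "fingers" is the closure, from 0 (fully open) to 1 (shut), set as the call begins (left out, the last holds). The fingers move at their own pace and stop on an object; "newtons" is the grip in N (left out, the last holds). Time passes only in rows, so rows that repeat a pose let the fingers close. It gives the time, the measured TCP pose, the force, the opening and the grip force at its end, in the units of the state.
- telemetry.state(): the state, without advancing time (a new reading comes with each control period).
- optics.read_camera(name): name is "scene" or "side" or "wrist"; returns (picture, depth): 420x560x3 uint8, red, green, blue; 420x560 float32, m along the optical axis (not along the pixel's ray), 0 where there is no reading.
- optics.get_calibration(name): a dict with "fx", "fy", "cx", "cy" (pixels), "distortion" ([k1, k2, p1, p2, k3] as OpenCV has them; the pictures are not rectified), "rvec" (rotation vector, rad) and "tvec" (3), from world to camera coordinates, as OpenCV has them. Camera axes: x right, y down, z forward; pixel columns grow to the right and rows downward; lengths in m; the calibration is good to about 2 mm. A picture is of the moment at which its call begins: read the wrist's pose just before it. get_calibration takes no time and is no camera call; for the wrist camera it gives the pose at the moment of the call.
- finish_job(): hands the job in; it is judged then, once.
Trained networks look in the newest picture that a camera, given by its name, has taken for a name from the list of things; names that differ only in an ending like _2 or _b are one class to them, and where a whole thing is asked for, a point or a joint stands for the part that bears it (a point fixed in the world has none). Each returns a list of dicts, best first, with "score" (0 to 1); they miss things now and then, are a little off and sometimes report something else, mostly with a low value. They report only what shows in the picture. A call takes as long as a camera call.
- search_frame(camera, target): "uv" ([column, row] in pixels, amid what is visible of it).
The state is a dict: "time_s": time; "q": joint angles; "qvel": joint speeds; "joint_torque": joint torques, N m; "ee_pos": TCP position; "ee_rot": TCP orientation; "force": force on the tool from outside, world axes, zero at the start; "wrist_torque": the same for the moment, N m; "grip_width": finger opening in m; "grip_force": force on a finger pad.
Only numpy, scipy, OpenCV 4.12 (cv2) and the standard library are available. Lean on these libraries where they do the work, as an engineer would, in place of code of your own. Each camera call takes 0.05 s, during which the arm holds its last target. There are 200 camera calls.

## Working session

There is one attempt and no reset: what is moved stays moved. The work goes in short steps, Python scripts to look and compute and a tool call to move; the robot and the scene stay as the last step left them, time stands still between calls to the robot, and variables do not carry over. Pictures are saved under pics/ and viewed, at most 10 in all, crops included, and the job is handed in when it is done.

Besides the shell and the picture viewer there is one more tool, called after ">>>" as name(argument=value, ...) on one line, values as JSON. play_rows: Moves the arm, as the interface text tells. Shift numbers are shares of 200 mm and turn numbers shares of 2 pi rad, none past 1 either way. Its arguments: {"type":"object","properties":{"rows":{"type":"array"},"fingers":{"type":"number"},"newtons":{"type":"number"}},"required":["rows"]}

```bash
mkdir -p pics; cat > h.py <<'E'
import numpy as np, cv2
from plant import telemetry, optics, finish_job, search_frame
def cal(n):
    c=optics.get_calibration(n); K=np.array([[c['fx'],0,c['cx']],[0,c['fy'],c['cy']],[0,0,1.]])
    R=cv2.Rodrigues(np.array(c['rvec'],float))[0]; return K,np.array(c['distortion'],float),R,np.array(c['tvec'],float).ravel()
def cloud(c,depth):
    K,d,R,t=c; h,w=depth.shape
    uv=np.stack(np.meshgrid(np.arange(w),np.arange(h)),-1).reshape(-1,1,2).astype(float)
    n=cv2.undistortPoints(uv,K,d).reshape(h,w,2)
    p=np.dstack([n*depth[...,None],depth]); return (p-t)@R
def snap(n,f=None):
    c=cal(n); im,de=optics.read_camera(n)
    if f: cv2.imwrite('pics/'+f,im[...,::-1])
    return c,im,de,cloud(c,de)
E
python3 - <<'E'
from h import *
print(telemetry.state()['ee_rot'])
for n in ('scene','side'):
    c,im,de,P=snap(n,n+'0.png')
    print(n,-c[2].T@c[3])
    for t in ('full_lip','full_grip','empty_lip','empty_grip','full_trough','full_tray','bottle_mid'):
        for r in search_frame(n,t)[:2]:
            u,v=map(int,np.round(r['uv'])); print(t,round(r['score'],2),u,v,P[v,u].round(3),de[v,u])
E
```

```text
[[ 9.46413273e-01  3.22957640e-01 -5.29181050e-04]
 [ 3.22958042e-01 -9.46411183e-01  1.99394624e-03]
 [ 1.43137309e-04 -2.05800046e-03 -9.99997872e-01]]
scene [1.08895027 0.64115892 1.0461384 ]
full_lip 0.72 226 151 [ 0.551 -0.363  0.032] 1.5100831
full_lip 0.63 277 260 [0.691 0.095 0.1  ] 1.1539671
full_grip 0.49 342 253 [0.598 0.207 0.176] 1.0739269
empty_lip 0.67 225 192 [ 0.673 -0.163  0.097] 1.304134
empty_grip 0.44 277 191 [ 0.597 -0.034  0.165] 1.214375
full_trough 0.96 279 259 [0.686 0.096 0.101] 1.1542041
full_tray 0.63 275 259 [0.693 0.09  0.1  ] 1.1559577
bottle_mid 0.63 368 294 [0.58  0.288 0.095] 1.096072
side [ 0.50412502 -0.75587829  0.64761803]
full_lip 0.71 307 194 [0.682 0.101 0.097] 1.0306664
full_grip 0.59 268 153 [0.589 0.196 0.171] 1.0577067
empty_lip 0.77 324 262 [ 0.673 -0.158  0.097] 0.8169664
empty_lip 0.4 310 196 [0.689 0.094 0.095] 1.0264075
full_trough 0.57 309 194 [0.688 0.103 0.096] 1.0335767
full_tray 0.94 311 194 [0.693 0.102 0.096] 1.033574
bottle_mid 0.93 255 170 [0.557 0.252 0.09 ] 1.1460139
```

```bash
python3 -c "
import cv2
a=cv2.imread('pics/scene0.png')[90:390,140:440];b=cv2.imread('pics/side0.png')[90:390,170:470]
cv2.imwrite('pics/ab.png',cv2.resize(cv2.hconcat([a,b]),(800,400),interpolation=cv2.INTER_CUBIC))"
```

```text
(no output)
```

View pics/ab.png

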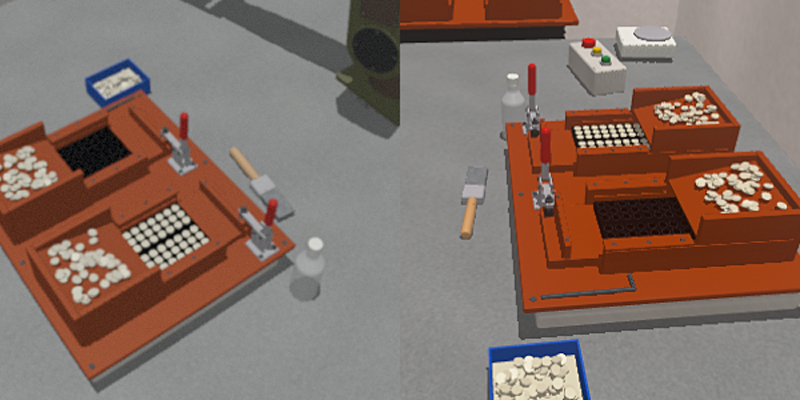

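The full tray is the left lane (y≈+0.1); the bottle stands close to its clamp. Now I'll measure the handle, lip and bottle precisely.

```bash
cat > m.py <<'E'
from h import *
for n in ('scene','side'):
    c,im,de,P=snap(n)
    hsv=cv2.cvtColor(im,cv2.COLOR_RGB2HSV); H,S,V=[hsv[...,i].astype(int) for i in range(3)]
    x,y,z=P[...,0],P[...,1],P[...,2]; ok=de>0
    for nm,y0,y1 in(('full',.15,.33),('empty',-.1,.05)):
        m=ok&((H<4)|(H>174))&(S>150)&(z>.125)&(x>.5)&(x<.68)&(y>y0)&(y<y1)
        p=P[m]
        for a in (.14,.16,.18,.2):
            q=p[abs(p[:,2]-a)<.01]
            if len(q): print(n,nm,a,len(q),np.median(q,0).round(4))
        if len(p): print('zmax',p[:,2].max().round(3))
    m=ok&(H>4)&(H<20)&(S>130)
    for nm,y0,y1 in(('full',.04,.15),('empty',-.2,-.09)):
        q=P[m&(abs(z-.114)<.004)&(y>y0)&(y<y1)&(x>.54)&(x<.68)]
        print('lip',n,nm,len(q),q.mean(0).round(4) if len(q) else '',np.percentile(q,[2,98],0).round(3).tolist() if len(q) else '')
        if len(q)>10: print('slope',np.polyfit(q[:,1],q[:,0],1).round(4))
    q=P[ok&(S<60)&(z>.02)&(z<.18)&(y>.235)&(y<.36)&(x>.48)&(x<.65)]
    print('bottle',len(q),np.percentile(q,[5,50,95],0).round(3).tolist())
    q=P[ok&(S<60)&(z>.12)&(z<.18)&(y>.235)&(y<.36)&(x>.48)&(x<.65)]
    if len(q): print('neck',len(q),np.percentile(q,[5,50,95],0).round(3).tolist())
E
python3 m.py
```

```text
scene full 0.16 19 [0.5976 0.2052 0.1621]
scene full 0.18 30 [0.5972 0.2067 0.1791]
scene full 0.2 37 [0.5964 0.2066 0.2019]
zmax 0.215
scene empty 0.16 21 [ 0.5965 -0.0355  0.162 ]
scene empty 0.18 27 [ 0.5955 -0.0355  0.1785]
scene empty 0.2 24 [ 0.5961 -0.0354  0.1996]
zmax 0.215
lip scene full 159 [0.608  0.0944 0.1147] [[0.602, 0.043, 0.111], [0.613, 0.143, 0.118]]
slope [0.0051 0.6075]
lip scene empty 117 [ 0.6079 -0.1459  0.1144] [[0.602, -0.198, 0.111], [0.612, -0.095, 0.117]]
slope [0.0054 0.6086]
bottle 791 [[0.55, 0.266, 0.031], [0.57, 0.288, 0.096], [0.583, 0.304, 0.151]]
neck 147 [[0.549, 0.271, 0.123], [0.562, 0.282, 0.148], [0.568, 0.29, 0.153]]
side full 0.14 1 [0.592  0.1961 0.1497]
side full 0.16 34 [0.5892 0.1945 0.1605]
side full 0.18 35 [0.5891 0.1952 0.1814]
side full 0.2 38 [0.5893 0.1965 0.2014]
zmax 0.211
side empty 0.14 3 [ 0.5917 -0.0464  0.1495]
side empty 0.16 49 [ 0.5913 -0.0475  0.1606]
side empty 0.18 51 [ 0.5911 -0.0468  0.1788]
side empty 0.2 60 [ 0.5909 -0.0465  0.2001]
zmax 0.212
lip side full 21 [0.6067 0.1322 0.1133] [[0.602, 0.075, 0.111], [0.612, 0.148, 0.114]]
slope [-0.0431  0.6124]
lip side empty 174 [ 0.6066 -0.147   0.1137] [[0.602, -0.197, 0.111], [0.612, -0.095, 0.116]]
slope [0.0026 0.607 ]
bottle 493 [[0.534, 0.252, 0.049], [0.556, 0.264, 0.092], [0.578, 0.278, 0.148]]
neck 96 [[0.548, 0.265, 0.122], [0.556, 0.271, 0.141], [0.568, 0.283, 0.15]]
```

>>> play_rows(rows=[[0, 0, -0.3, 0], [0.25, -0.25, -0.55, 0], [0.5, -0.5, -0.55, 0], [0.75, -0.75, -0.55, 0], [1, -1, -0.55, 0]], fingers=1)

```text
time_s: 1.52
ee_pos: [0.3153, -0.4002, 0.3247]
ee_rot: [[0.947, 0.322, 0.001], [0.322, -0.947, -0.001], [0.001, 0.001, -1.0]]
force: [1.1, 0.1, -0.2]
grip_width: 0.0505
grip_force: 0.0
```

>>> play_rows(rows=[[0.2, -0.2, 0, 0], [0.4, -0.4, 0, 0], [0.6, -0.6, 0, 0], [0.8, -0.8, 0, 0], [1, -1, 0, 0]])

```text
time_s: 2.15
ee_pos: [0.4399, -0.1462, 0.3243]
ee_rot: [[0.946, 0.323, 0.001], [0.323, -0.946, -0.001], [0.001, 0.001, -1.0]]
force: [1.4, -0.5, -0.3]
grip_width: 0.0023
grip_force: 0.0
```

>>> play_rows(rows=[[0.1, -0.1, 0, -0.028], [0.2, -0.2, 0, -0.056], [0.3, -0.3, 0, -0.084], [0.4, -0.4, 0, -0.112], [0.5, -0.5, 0, -0.14]])

```text
time_s: 2.78
ee_pos: [0.502, -0.0201, 0.3241]
ee_rot: [[0.349, 0.937, 0.0], [0.937, -0.349, -0.0], [0.0, 0.0, -1.0]]
force: [-0.6, -0.5, 0.2]
grip_width: 0.0004
grip_force: 0.0
```

>>> play_rows(rows=[[0.25, 0.03, 0, -0.029], [0.5, 0.06, 0, -0.058], [0.76, 0.09, 0, -0.058], [0.76, 0.09, 0, -0.058], [0.76, 0.09, 0, -0.058]])

```text
time_s: 3.4
ee_pos: [0.5723, 0.1146, 0.3238]
ee_rot: [[-0.002, 1.0, -0.0], [1.0, 0.002, -0.0], [-0.0, -0.0, -1.0]]
force: [-0.2, 0.1, -1.1]
grip_width: 0.0003
grip_force: 0.0
```

```bash
python3 - <<'E'
from h import *
s=telemetry.state(); print(s['ee_pos'],s['ee_rot'],s['q'])
c,im,de,P=snap('wrist','w1.png')
for n in('scene','side'): snap(n,n+'1.png')
a=cv2.imread('pics/w1.png');b=cv2.imread('pics/scene1.png')[90:390,140:540]
cv2.imwrite('pics/c1.png',cv2.hconcat([cv2.resize(a,(400,300)),b]))
hsv=cv2.cvtColor(im,cv2.COLOR_RGB2HSV)
H,S=hsv[...,0].astype(int),hsv[...,1]
q=P[(de>0)&((H<4)|(H>174))&(S>150)&(P[...,2]>.13)&(P[...,2]<.225)&(P[...,1]>.15)]
print(len(q), np.percentile(q,[3,50,97],0).round(4).tolist() if len(q) else '')
E
```

```text
[0.57227425 0.11463363 0.32382939] [[-2.41741444e-03  9.99996972e-01 -4.59664357e-04]
 [ 9.99996974e-01  2.41720415e-03 -4.57493684e-04]
 [-4.56381197e-04 -4.60768918e-04 -9.99999790e-01]] [ 1.05933582e-01 -6.73172276e-02  1.66453125e+00 -4.06462696e-04
  1.54488410e+00  1.03526904e-01]
287 [[0.585, 0.1951, 0.1787], [0.5913, 0.2022, 0.2086], [0.598, 0.2089, 0.2114]]
```

View pics/c1.png

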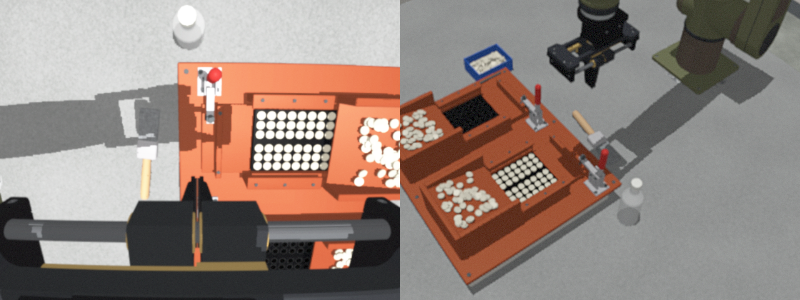

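The wrist view shows the upright red handle (215,75) at (0.5915, 0.202), and the bottle is well clear. I'm descending on the tray side of the handle.

>>> play_rows(rows=[[0.25, 0.1, 0.15, 0], [0.25, 0.1, 0.4, 0], [0.25, 0.1, 0.6, 0], [0.25, 0.1, 0.69, 0], [0.25, 0.1, 0.69, 0]])

```text
time_s: 4.18
ee_pos: [0.5918, 0.164, 0.1852]
ee_rot: [[-0.001, 1.0, -0.002], [1.0, 0.001, -0.0], [-0.0, -0.002, -1.0]]
force: [-0.8, 0.1, 0.5]
grip_width: 0.0005
grip_force: 0.0
```

>>> play_rows(rows=[[0.06, 0, 0, 0], [0.12, 0, 0, 0], [0.17, 0, 0.01, 0], [0.22, 0, 0.02, 0], [0.27, 0, 0.03, 0]])

```text
time_s: 4.8
ee_pos: [0.5924, 0.2195, 0.1799]
ee_rot: [[-0.002, 1.0, 0.001], [1.0, 0.002, -0.0], [-0.0, 0.001, -1.0]]
force: [-0.2, -1.0, -0.6]
grip_width: 0.0009
grip_force: 0.8
```

>>> play_rows(rows=[[0.05, 0, 0.02, 0], [0.1, 0, 0.04, 0], [0.14, 0, 0.06, 0], [0.18, 0, 0.08, 0], [0.18, 0, 0.08, 0]])

```text
time_s: 5.42
ee_pos: [0.5922, 0.2515, 0.1653]
ee_rot: [[-0.003, 1.0, -0.001], [1.0, 0.003, -0.009], [-0.009, -0.001, -1.0]]
force: [-3.7, -13.5, 8.1]
grip_width: 0.0005
grip_force: 7.1
```

```bash
python3 - <<'E'
from h import *
for n in('scene','side'): snap(n,n+'2.png')
a=cv2.imread('pics/scene2.png')[200:350,280:430];b=cv2.imread('pics/side2.png')[90:240,190:340]
cv2.imwrite('pics/c2.png',cv2.resize(cv2.hconcat([a,b]),(800,400)))
E
```

```text
(no output)
```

View pics/c2.png

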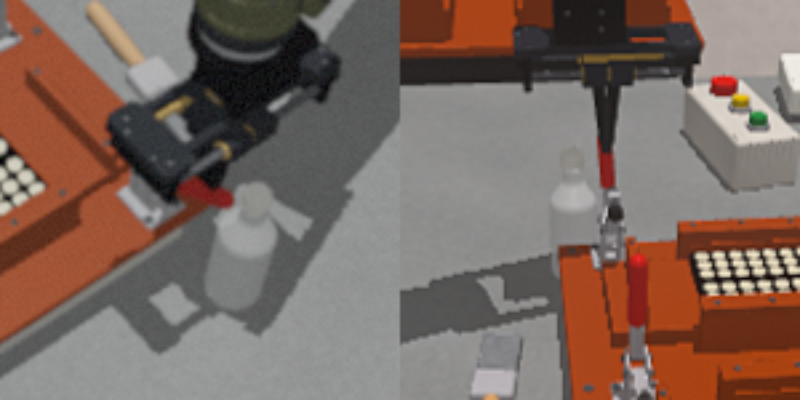

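The handle is at its stop, at about 0.95 rad by geometry with a 13 N reaction. Next I'll retreat straight up and check.

>>> play_rows(rows=[[0, 0, -0.1, 0], [0, 0, -0.35, 0], [0, 0, -0.6, 0], [0, 0, -0.7, 0]])

```text
time_s: 6.02
ee_pos: [0.5933, 0.256, 0.3089]
ee_rot: [[-0.003, 1.0, 0.006], [1.0, 0.003, 0.003], [0.003, 0.006, -1.0]]
force: [0.1, -0.1, 0.1]
grip_width: 0.0003
grip_force: 0.0
```

>>> play_rows(rows=[[-0.2, 0.05, 0, 0], [-0.45, 0.1, 0, 0], [-0.7, 0.2, 0, 0], [-0.8, 0.21, 0, 0], [-0.8, 0.21, 0, 0]])

```text
time_s: 6.65
ee_pos: [0.6342, 0.0944, 0.303]
ee_rot: [[-0.0, 1.0, -0.002], [1.0, 0.0, 0.001], [0.001, -0.002, -1.0]]
force: [0.4, 0.6, 0.5]
grip_width: 0.0003
grip_force: 0.0
```

```bash
python3 - <<'E'
from h import *
c,im,de,P=snap('wrist','w3.png')
q=P[de>0]
for n in('scene','side'):
    c,im,de,P=snap(n,n+'3.png')
    hsv=cv2.cvtColor(im,cv2.COLOR_RGB2HSV);H,S=hsv[...,0].astype(int),hsv[...,1]
    x,y,z=P[...,0],P[...,1],P[...,2]
    r=P[(de>0)&((H<4)|(H>174))&(S>150)&(z>.11)&(z<.23)&(x>.56)&(x<.62)&(y>.15)&(y<.33)]
    if len(r): print(n,len(r),np.percentile(r,[3,50,97],0).round(3).tolist(),'angle',np.arctan(1/np.polyfit(r[:,1],r[:,2],1)[0]))
    for x0 in np.arange(.5,.86,.03):
        k=P[(de>0)&(abs(x-x0-.015)<.015)&(abs(y-.09)<.05)&(z<.24)]
        if len(k): print(round(x0,2),len(k),np.percentile(k[:,2],99).round(3),end='; ')
    print()
a=cv2.imread('pics/w3.png');b=cv2.imread('pics/side3.png')[90:270,170:410]
cv2.imwrite('pics/c3.png',cv2.hconcat([cv2.resize(a,(400,300)),cv2.resize(b,(400,300))]))
E
```

```text
scene 117 [[0.59, 0.23, 0.143], [0.596, 0.256, 0.16], [0.601, 0.278, 0.175]] angle 1.0041723409541865
0.5 1 0.006; 0.53 189 0.074; 0.56 229 0.091; 0.59 436 0.118; 0.62 422 0.092; 0.65 363 0.106; 0.68 450 0.103; 0.71 464 0.105; 0.74 480 0.103; 0.77 327 0.126; 0.8 480 0.133; 0.83 466 0.147; 
side 99 [[0.584, 0.225, 0.138], [0.59, 0.247, 0.155], [0.598, 0.273, 0.172]] angle 0.983008322071593
0.5 258 0.002; 0.53 289 0.07; 0.56 284 0.088; 0.59 124 0.115; 0.62 271 0.088; 0.65 223 0.099; 0.68 168 0.099; 0.71 157 0.099; 0.74 162 0.099; 0.77 231 0.124; 0.8 203 0.136; 0.83 206 0.146;
```

View pics/c3.png

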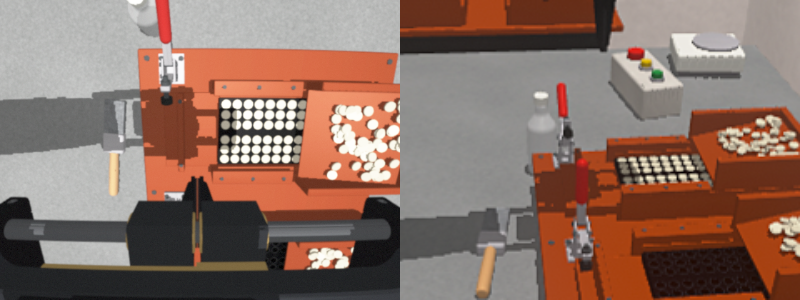

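The clamp is open (handle laid over to about 0.98 rad in the clouds), the tray is home, and nothing is in the gripper's way. I'm going down into the trough.

>>> play_rows(rows=[[-0.02, 0, 0.25, 0], [-0.02, 0, 0.5, 0], [-0.02, 0, 0.75, 0], [-0.02, 0, 0.95, 0], [-0.02, 0, 0.95, 0]])

```text
time_s: 7.42
ee_pos: [0.6311, 0.0923, 0.1096]
ee_rot: [[-0.004, 1.0, -0.008], [1.0, 0.004, -0.0], [-0.0, -0.008, -1.0]]
force: [0.7, 0.3, -0.3]
grip_width: 0.0001
grip_force: 0.0
```

>>> play_rows(rows=[[0, 0, 0.04, 0], [0, 0, 0.07, 0], [0, 0, 0.07, 0]])

```text
time_s: 7.8
ee_pos: [0.635, 0.091, 0.1009]
ee_rot: [[-0.002, 1.0, 0.001], [1.0, 0.002, 0.0], [0.0, 0.001, -1.0]]
force: [-0.1, 0.3, 0.0]
grip_width: 0.0004
grip_force: 0.0
```

>>> play_rows(rows=[[0, -0.02, 0.015, 0], [0, -0.04, 0.015, 0], [0, -0.06, 0.015, 0], [0, -0.08, 0.015, 0], [0, -0.11, 0.015, 0]])

```text
time_s: 8.43
ee_pos: [0.6128, 0.0908, 0.0972]
ee_rot: [[-0.002, 1.0, 0.002], [1.0, 0.002, 0.0], [0.0, 0.002, -1.0]]
force: [3.6, -0.9, -1.3]
grip_width: 0.0005
grip_force: 1.3
```

>>> play_rows(rows=[[0, -0.04, 0, 0], [0, -0.08, 0, 0], [0, -0.12, 0, 0], [0, -0.16, 0, 0], [0, -0.2, 0, 0]])

```text
time_s: 9.05
ee_pos: [0.5721, 0.0908, 0.0972]
ee_rot: [[-0.002, 1.0, 0.0], [1.0, 0.002, 0.0], [0.0, 0.0, -1.0]]
force: [2.8, -0.6, -0.2]
grip_width: 0.0001
grip_force: 1.4
```

>>> play_rows(rows=[[0, -0.04, 0, 0], [0, -0.08, 0, 0], [0, -0.12, 0, 0], [0, -0.16, 0, 0], [0, -0.2, 0, 0]])

```text
time_s: 9.68
ee_pos: [0.5321, 0.0908, 0.0971]
ee_rot: [[-0.002, 1.0, 0.0], [1.0, 0.002, 0.0], [0.0, 0.0, -1.0]]
force: [3.4, 1.1, 1.4]
grip_width: 0.0004
grip_force: 1.4
```

>>> play_rows(rows=[[0, -0.04, 0, 0], [0, -0.08, 0, 0], [0, -0.12, 0, 0], [0, -0.15, 0, 0], [0, -0.17, 0, 0]])

```text
time_s: 10.3
ee_pos: [0.4982, 0.0907, 0.0971]
ee_rot: [[-0.002, 1.0, 0.0], [1.0, 0.002, 0.0], [0.0, 0.0, -1.0]]
force: [2.8, 1.8, 0.5]
grip_width: 0.0002
grip_force: 1.4
```

>>> play_rows(rows=[[0, -0.02, 0, 0], [0, -0.04, 0, 0], [0, -0.06, 0, 0], [0, -0.075, 0, 0], [0, -0.075, 0, 0]])

```text
time_s: 10.92
ee_pos: [0.483, 0.0904, 0.0968]
ee_rot: [[-0.002, 1.0, -0.001], [1.0, 0.002, -0.001], [-0.001, -0.001, -1.0]]
force: [1.3, 0.3, 1.6]
grip_width: 0.0004
grip_force: 0.7
```

>>> play_rows(rows=[[0, -0.015, 0, 0], [0, -0.03, 0, 0], [0, -0.03, 0, 0]])

```text
time_s: 11.3
ee_pos: [0.4809, 0.0904, 0.097]
ee_rot: [[-0.002, 1.0, 0.01], [1.0, 0.002, 0.0], [-0.0, 0.01, -1.0]]
force: [15.9, 1.3, -9.8]
grip_width: 0.0004
grip_force: 7.2
```

The force rose to 16 N, so the tray is at its stop. I'll back off into the trough, rise clear and verify.

>>> play_rows(rows=[[0, 0.04, 0, 0], [0, 0.08, 0, 0], [0, 0.08, 0, 0]])

```text
time_s: 11.68
ee_pos: [0.4934, 0.0904, 0.0966]
ee_rot: [[-0.002, 1.0, -0.002], [1.0, 0.002, -0.0], [-0.0, -0.002, -1.0]]
force: [0.4, 0.0, 0.2]
grip_width: 0.0003
grip_force: 0.0
```

>>> play_rows(rows=[[0, 0, -0.1, 0], [0, 0, -0.35, 0], [0, 0, -0.65, 0], [0, 0, -0.9, 0], [0, 0, -0.9, 0]])

```text
time_s: 12.3
ee_pos: [0.4955, 0.0908, 0.2827]
ee_rot: [[-0.002, 1.0, 0.009], [1.0, 0.002, 0.001], [0.001, 0.009, -1.0]]
force: [-0.0, -0.3, -0.8]
grip_width: 0.0005
grip_force: 0.0
```

```bash
python3 - <<'E'
from h import *
print(telemetry.state()['force'])
for n in('scene','side'):
    c,im,de,P=snap(n,n+'4.png')
    hsv=cv2.cvtColor(im,cv2.COLOR_RGB2HSV);H,S=hsv[...,0].astype(int),hsv[...,1]
    x,y,z=P[...,0],P[...,1],P[...,2]
    r=P[(de>0)&((H<4)|(H>174))&(S>150)&(z>.11)&(z<.23)&(x>.56)&(x<.62)&(y>.15)&(y<.33)]
    if len(r): print(n,'angle',np.arctan(1/np.polyfit(r[:,1],r[:,2],1)[0]))
    q=P[(de>0)&(H>4)&(H<20)&(S>130)&(abs(z-.114)<.004)&(y>.04)&(y<.15)&(x>.4)&(x<.62)]
    if len(q): print('lip x',np.percentile(q[:,0],[5,50,95]).round(3))
a=cv2.imread('pics/scene4.png')[90:390,140:540];b=cv2.imread('pics/side4.png')[90:390,170:570]
cv2.imwrite('pics/c4.png',cv2.hconcat([a,b]))
E
```

```text
[-0.03543746 -0.25041565 -0.75891176]
scene angle 0.9934620235880013
lip x [0.463 0.469 0.472]
side angle 0.9750255954544105
lip x [0.463 0.468 0.47 ]
```

View pics/c4.png

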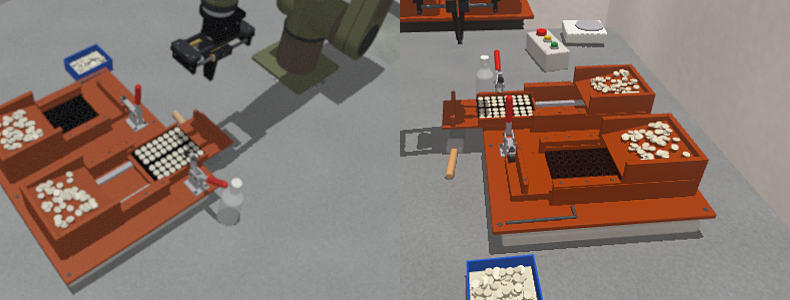

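The picture shows the full tray drawn out, with its lip at x≈0.468 (140 mm of travel). Its handle is laid over, the empty lane is unchanged, and the arm is clear.

```bash
python3 -c "
from plant import finish_job; print(finish_job())"
```

```text
the job is handed in; nothing more can be done
None
```

The job is handed in: the full tray is out at its stop (about 140 mm), its clamp handle is right over, nothing else visibly moved, and the arm is clear; the hand-in gave no verdict back.

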